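Count the ringed colonies on a touch-stage colony counter

ROBOT

A 6-joint arm with a two-finger parallel gripper is mounted at the origin on a cart in front of the work surface, level with it; the furniture and walls round the work are solid. World frame = base frame: x ahead of the robot, y to its left, z up, the work surface at z = 0. Lengths are in m, angles in rad, forces in N, time in s.
With the tool pointing down it reaches from about 0.3 to 0.875 m from the base axis. Payload 6.4 kg.
Tool frame: the origin (TCP) lies at the centre of the arm's flange, where the gripper is bolted on; the fingertips stand 173 mm ahead of it and the grasp point (between the pads) lies ctrl.grip_point_offset ahead of it (ctrl.grip_point_offset is the distance from the TCP to the grasp point, in m); z points along the fingers, y is the direction in which the jaws open and shut (so a half turn about z gives the same grasp; the last joint's range is limited). The gripper opens to 85 mm and grips with 20 to 120 N. Pads are 22 mm wide; open, the fingers measure 114 mm over their backs; the gripper's body (76 mm by 85 mm) begins 54 mm behind the grasp point. The pads swing forward as they close: fully open they stand 13 mm farther back than shut.
Start: joints at [-1.356, 0.181, 1.607, -0, 1.354, -0.206], TCP at [0.235, -0.525, 0.405] pointing down, gripper open.
Joint ranges: [-2.99, 2.99], [-0.89, 2.07], [0.3, 2.58], [-1.14, 4.28], [0, 2.63], [-3.12, 3.12]. Speed limits (rad/s): [2.57, 2.57, 3.01, 3.14, 3.14, 3.14].

INTERFACE

Orientations are given as a unit quaternion [w, x, y, z].
In Python, from bench import ctrl, cams, boxes_of, landmark_of gives the robot as it stands.
- The arm moves only by the shell command python3 -m handwheel 'ROWS'. ROWS is JSON, a list of rows, each an object with "offset": the shift along the tool's x, y, z in m, a list of three; "spin": the turn about the tool's z in degrees; "grip": the opening, from 0 (shut) to 1 (fully open). A call has 1 to 20 rows; each row is the pose to reach, as a shift and turn from the pose commanded when the call began, along the tool's axes at that moment; what a row does not reach only later rows make up. A row lasts 1/8 s, in which the tool goes at most 62.5 mm and 10.7 degrees, less where a joint would pass 70% of its speed; a pose out of reach is approached as far as the arm can. A call with a gripper value outside its range is refused whole. The fingers move at their own pace and stop on an object; the grip force is fixed at half the most. Time passes only in rows, so rows that repeat a pose let the fingers close. It gives the time, the measured TCP pose, the force and the opening at its end, in the units of the state.
- ctrl.get_obs(): the state, without advancing time (a new reading comes with each control period).
- cams.camera(name): name is "scene" or "top"; returns a dict with "color" (400x640x3 uint8, red, green, blue), "camera_matrix" (3x3 intrinsics, pixels), "view" (4x4, takes a point from world to camera coordinates). Camera axes: x right, y up, looking along -z (the intrinsics and any distortion apply to the point x, -y, -z); pixel columns grow to the right and rows downward; lengths in m; the calibration is good to about 2 mm. A picture is of the moment at which its call begins. There is no depth.
- ctrl.hand_in(): hands the job in, once; it reports no verdict.
Trained networks look in a picture, given as the dict that the camera call returned (one of the last four; its "shot" number tells which), for a name from the list of things; names that differ only in an ending like _2 or _b are one class to them, and where a whole thing is asked for, a point or a joint stands for the part that bears it (a point fixed in the world has none). Each returns a list of dicts, best first, with "confidence" (0 to 1); they miss things now and then, are a little off and sometimes report something else, mostly with a low value. They report only what shows in the picture. A call takes as long as a camera call.
- boxes_of(picture, thing): "uv" ([column, row] in pixels, amid what is visible of it).
- landmark_of(picture, thing): "uv" ([column, row] in pixels: a listed point, or the origin of a listed thing).
The state is a dict: "time_s": time; "q": joint angles; "dq": joint speeds; "joint_efforts": joint torques, N m; "eef_pos": TCP position; "eef_rot": TCP orientation; "wrist_force": force on the tool from outside, world axes, zero at the start; "torque": the same for the moment, N m; "opening": opening from 0.0 (shut) to 1.0 (fully open).
Only numpy, scipy, OpenCV 4.12 (cv2) and the standard library are available. Lean on these libraries where they do the work, as an engineer would, in place of code of your own. Each camera call takes 0.05 s, during which the arm holds its last target.

TASK

A mould plate lies base-up on the sprung, lit stage of the colony counter, its three colonies ringed in marker. With a fingertip, first press the blue key down to zero the count, then count the colonies clockwise from the black tick at the dish's rim (so green, then black, then cream): lightly touch the dish inside each ring, just enough that the stage gives a few millimetres, and let it spring back up before the next. The dish cracks and miscounts easily, so do not press hard or push on it outside the rings, leave it sitting in its place (never pick it up), and leave the grey key and the things lying around alone.

Things in the scene. Friction and masses are not known exactly. Their poses are not given: they have to be found in the camera images.
- counter: the colony counter, fixed: a light grey box 220 mm deep (x) by 280 mm wide (y), deck 55 mm above the worktop. Origin: centre of its underside, on the worktop; own x points to its back, y to its left, z up. The round stage (107 mm across) lies on its left half, the panel with two square keys on its right half, 60 mm apart along x: the blue one at the middle, the grey one nearer the front; a small dark display stands behind the blue one, at most 69 mm above the worktop.
- zero_key_top (a point): centre of the top of the blue key, 26 x 26 mm, 65 mm above the worktop when up
- zero_key (a joint): blue zeroing key: 0 = up, 0.004 m = fully down; it moves straight down against a spring (1.2 N to start, 3.6 N fully down) and counts as pressed beyond 0.0025
- save_key_top (a point): centre of the top of the grey key (26 x 26 mm, same height), to be left alone
- save_key (a joint): grey key: 0 = up, 0.004 m = fully down, same spring as the blue key
- stage (a joint): the sprung stage under the dish: 0 = up, 0.006 m = fully down; it moves straight down without tilting, needs about 1.5 N to start and 5 N to go fully down, registers a touch beyond 0.002, and springs back up when let go
- dish: agar dish (rose-pink agar) lying base-up on the stage, 92 mm across, 15 mm high, about 50 g, loose in the stage's shallow rim (5 mm high, 2.5 mm play all round). Origin: centre of its underside, 63 mm above the worktop with the stage up; its top, a flat closed face, is 78 mm above the worktop. Own x points from the centre to the black tick, z up. The dish may lie turned any way round.
- tick (a point): the black tick on the dish's top near the rim, 38.5 mm from its centre
- spot_green (a point): centre of the ringed spot (18 mm across) over the green colony, on the dish's top face; 25 mm from the dish's centre, first clockwise from the tick seen from above
- spot_black (a point): the same for the black colony; 28 mm from the dish's centre, second clockwise
- spot_cream (a point): the same for the cream colony; 25 mm from the dish's centre, third clockwise. The spots are 44 mm or more apart
- seat (a point): centre of the stage's floor when it is up (fixed to the counter), where the dish's underside centre belongs
- petri_a: spare dish, 90 mm across, 11 mm high, loose on the worktop to the right of the counter; origin under its centre; bystander
- petri_c: small spare dish, 58 mm across, 12 mm high, loose to the right of the counter; origin under its centre; bystander
- marker_black: black marker pen, 138 mm long along its y, 12 mm high, loose in front of the counter; origin under its centre; bystander
- tally_counter: white hand tally counter, 46 x 52 mm, 36 mm high, loose to the left of the counter; origin under its centre; bystander

How it is judged:
On the way, in this order (a step that is already met when the one before it is completed fails the run):
1. the blue key is pressed down (value of joint zero_key above 0.0025 m), for 0.04 s.
2. a fingertip presses on the green colony's ringed spot and the stage gives by 2 mm or more (contact force between the fingers and dish_c0 above 0.5 N and value of joint stage above 0.002 m), for 0.04 s.
3. the finger is lifted and the stage is back up (value of joint stage below 0.0008 m), for 0.1 s.
4. a fingertip presses on the black colony's ringed spot and the stage gives by 2 mm or more (contact force between the fingers and dish_c1 above 0.5 N and value of joint stage above 0.002 m), for 0.04 s.
5. the finger is lifted and the stage is back up (value of joint stage below 0.0008 m), for 0.1 s.
6. a fingertip presses on the cream colony's ringed spot and the stage gives by 2 mm or more (contact force between the fingers and dish_c2 above 0.5 N and value of joint stage above 0.002 m), for 0.04 s.
At the end, for the whole second after the job is handed in: After the blue key and the three spots in order: stage and both keys back up (within 1 mm), the dish flat and at rest on the stage within 6 mm of its seat, the four things around within 15 mm of where they were (value of joint each of stage, zero_key, save_key below 0.001 m and distance between dish and seat below 0.006 m and angle between dish's own z axis and vertical below 0.05 rad and linear speed of dish below 0.02 m/s and distance of each of petri_a, petri_c, marker_black, tally_counter from where it was at the start of the episode below 0.015 m); the robot touches nothing.
It fails at once if the dish is pressed hard (over 15 N) (contact force between the fingers and dish above 15 N).
It fails at once if the stage is pushed down by a finger on the dish outside the three rings (a false count) (contact force between the fingers and dish above 1 N and value of joint stage above 0.002 m and contact force between the fingers and dish_c0 below 0.05 N and contact force between the fingers and dish_c1 below 0.05 N and contact force between the fingers and dish_c2 below 0.05 N).
It fails at once if the grey key is pressed (value of joint save_key above 0.002 m).
It fails at once if the dish is lifted, tipped or pushed out of its place (z of dish in the frame of seat above 0.005 m or angle between dish's own z axis and vertical above 0.12 rad or horizontal distance between dish and seat above 0.008 m).
It fails at once if a thing lying around the counter is shoved or picked up (distance of any of petri_a, petri_c, marker_black, tally_counter from where it was at the start of the episode above 0.015 m).
It also fails if it takes over 54 s, if anything falls off the work surface, if the arm or the gripper's body presses on something with over 40 N, if the wrist force passes 120 N, or if a joint passes its speed limit or range.

## Working session

There is one attempt and no reset: what is moved stays moved. The work goes in short steps, Python scripts to look and compute and a shell command to move; the robot and the scene stay as the last step left them, time stands still between calls to the robot, and variables do not carry over. Pictures are saved under pics/ and viewed, and the job is handed in when it is done.

```bash
mkdir -p pics; ls; cat > h.py <<'E'
import numpy as np, cv2
from bench import ctrl, cams, boxes_of, landmark_of
def ray(p,uv):
    K=np.array(p["camera_matrix"]);V=np.array(p["view"])
    d=np.array([(uv[0]-K[0,2])/K[0,0],(uv[1]-K[1,2])/K[1,1],1.]);d=np.array([d[0],-d[1],-d[2]])
    R=V[:3,:3];c=-R.T@V[:3,3];return c,R.T@d
def at(p,uv,z):
    c,d=ray(p,uv);return c+d*(z-c[2])/d[2]
def proj(p,X):
    K=np.array(p["camera_matrix"]);V=np.array(p["view"]);x=V[:3,:3]@np.array(X)+V[:3,3]
    return np.array([K[0,0]*x[0]/-x[2]+K[0,2],K[1,1]*-x[1]/-x[2]+K[1,2]])
E
python3 - <<'E'
from h import *
print({k:np.round(v,4) if not isinstance(v,dict) else v for k,v in ctrl.get_obs().items()}, ctrl.grip_point_offset)
Z=dict(zero_key_top=.065,save_key_top=.065,tick=.078,spot_green=.078,spot_black=.078,spot_cream=.078,seat=.063,dish=.063,counter=0,petri_a=0,petri_c=0,marker_black=0,tally_counter=0)
for n in("top","scene"):
    p=cams.camera(n); cv2.imwrite(f"pics/{n}0.png",p["color"][:,:,::-1]); print(n,p.keys(),[k for k in p if 'dist' in k], -np.array(p["view"])[:3,:3].T@np.array(p["view"])[:3,3])
    for t,z in Z.items():
        r=landmark_of(p,t)[:2]
        print(t,[(np.round(a["uv"],1),round(a["confidence"],2),np.round(at(p,a["uv"],z)[:2],4)) for a in r])
E
```

```text
pics
{'time_s': np.float64(0.0), 'q': array([-1.3563,  0.1815,  1.608 ,  0.    ,  1.3538, -0.2063]), 'dq': array([-0.0007,  0.0014, -0.0001, -0.0006,  0.001 ,  0.0002]), 'joint_efforts': array([-0.00000e+00, -4.44870e+01, -3.51337e+01, -2.00000e-04,
        9.10000e-03, -0.00000e+00]), 'eef_pos': array([ 0.2348, -0.5246,  0.4038]), 'eef_rot': array([-9.000e-04,  9.779e-01,  2.089e-01,  0.000e+00]), 'wrist_force': array([ 0.1838,  0.0266, -0.4301]), 'torque': array([ 0.0376, -0.0198,  0.021 ]), 'opening': np.float64(1.0003)} 0.1547
top dict_keys(['color', 'camera_matrix', 'view', 'shot']) [] [0.41819041 0.10033116 1.07098931]
zero_key_top [(array([433.4, 184.9]), 0.67, array([ 0.5569, -0.1332])), (array([379. , 203.6]), 0.5, array([ 0.5194, -0.0263]))]
save_key_top [(array([378. , 238.1]), 0.47, array([ 0.4521, -0.0238]))]
tick [(array([287.1, 192.9]), 0.97, array([0.5376, 0.1528]))]
spot_green [(array([305.8, 186.9]), 0.71, array([0.5496, 0.1168]))]
spot_black [(array([324.7, 195.3]), 0.89, array([0.5335, 0.0801])), (array([433.1, 240.5]), 0.74, array([ 0.4478, -0.1275]))]
spot_cream
[... 1191 characters left out ...]
, 205.2]), 0.63, array([0.5554, 0.1188]))]
spot_black [(array([325. , 198.4]), 0.94, array([0.5415, 0.0802]))]
spot_cream [(array([329.5, 210.4]), 0.77, array([0.5118, 0.1086])), (array([388.7, 251.6]), 0.44, array([0.3604, 0.1466]))]
seat []
dish [(array([320. , 211.5]), 0.68, array([0.5357, 0.1069]))]
counter [(array([336.2, 225.5]), 0.86, array([0.522 , 0.0609]))]
petri_a [(array([402.7, 195.6]), 0.51, array([ 0.4499, -0.1284]))]
petri_c [(array([402.7, 195.6]), 0.51, array([ 0.4499, -0.1284]))]
marker_black [(array([389.2, 249.7]), 0.57, array([0.3911, 0.0623]))]
tally_counter [(array([276.9, 272.1]), 0.74, array([0.5412, 0.2456])), (array([334.2, 220.7]), 0.73, array([0.5345, 0.0495]))]
```

```bash
python3 - <<'E'
import cv2
a=cv2.imread("pics/top0.png")[140:300,220:460]; cv2.imwrite("pics/top0z.png",cv2.resize(a,None,fx=3.3,fy=3.3,interpolation=cv2.INTER_CUBIC))
a=cv2.imread("pics/scene0.png")[150:290,250:450]; cv2.imwrite("pics/scene0z.png",cv2.resize(a,None,fx=4,fy=4,interpolation=cv2.INTER_CUBIC))
E
```

```text
(no output)
```

View pics/top0z.png

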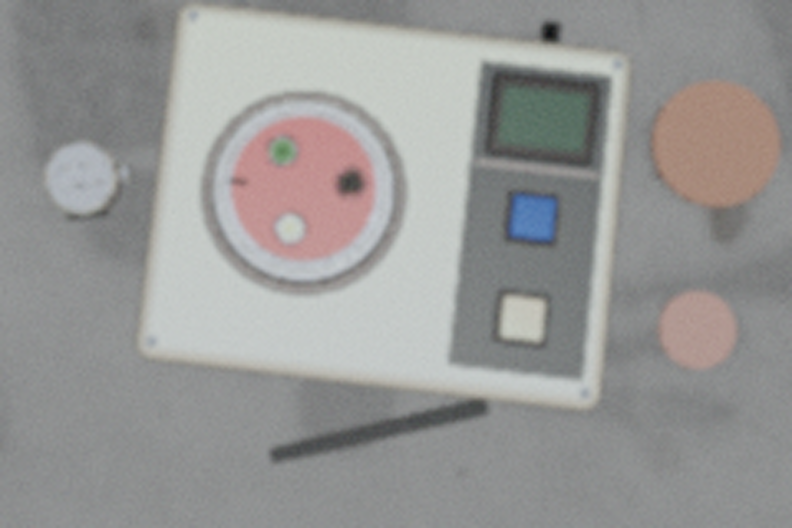

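View pics/scene0z.png

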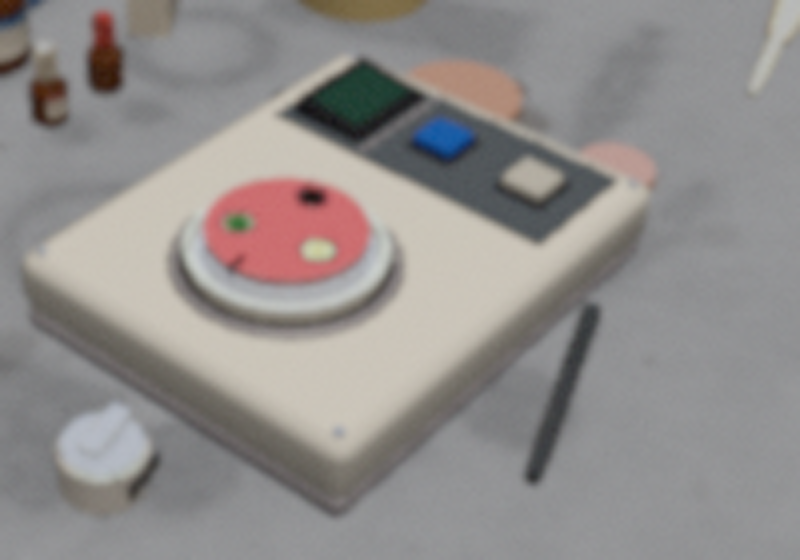

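The top view shows the tick at about (292,195), green (306,186), black (326,195), cream (308,209) and the blue key (381,206). The network's tick, cream and blue-key points are a few pixels off, so I'll refine by colour.

```bash
cat > meas.py <<'E'
from h import *
def cen(w,roi):
    x0,x1,y0,y1=roi; w=np.clip(w[y0:y1,x0:x1],0,None); Y,X=np.mgrid[y0:y1,x0:x1]
    return np.array([(w*X).sum(),(w*Y).sum()])/w.sum()
res={}
R={"top":dict(tick=(287,297,191,199),green=(299,313,179,193),black=(319,332,189,202),cream=(301,316,202,216),blue=(370,392,195,217),grey=(366,390,225,249)),
"scene":dict(tick=(304,313,211,219),green=(303,316,200,211),black=(322,334,194,204),cream=(323,336,206,218),blue=(350,372,175,193),grey=(374,394,186,203))}
for n in R:
    p=cams.camera(n);c=cv2.GaussianBlur(p["color"],(0,0),.7).astype(float);r,g,b=c[...,0],c[...,1],c[...,2]
    med=lambda roi:np.median(r[roi[2]:roi[3],roi[0]:roi[1]])
    hsv=cv2.cvtColor(p["color"],cv2.COLOR_RGB2HSV)
    pink=((r-g)>45)&((r-b)>20); x0,x1,y0,y1=(275,345,170,225)if n=="top" else (290,350,190,225)
    m=np.zeros_like(pink);m[y0:y1,x0:x1]=pink[y0:y1,x0:x1]
    cn=cv2.convexHull(max(cv2.findContours(m.astype(np.uint8),cv2.RETR_EXTERNAL,cv2.CHAIN_APPROX_NONE)[0],key=cv2.contourArea))
    M=cv2.moments(cn);e=np.array([M["m10"],M["m01"]])/M["m00"]
    print(n,"agar centre px",e.round(1),at(p,e,.076)[:2].round(4),"area diam mm",)
    for k,roi in R[n].items():
        w=dict(green=(g-r)-0,black=110-r,cream=np.minimum(g-150,80) if n=="top" else g-150,blue=b-r-50,tick=(150-r),grey=(r-165)*(abs(r-g)<60))[k]
        uv=cen(w,roi);z=.065 if k in("blue","grey") else .078
        res[n,k]=(p,uv);print(n,k,uv.round(1),at(p,uv,z)[:2].round(4))
for k in R["top"]:
    (p,u),(q,v)=res["top",k],res["scene",k];c,d=ray(p,u);e,f=ray(q,v)
    s=np.linalg.lstsq(np.c_[d,-f],e-c,rcond=None)[0];a=c+d*s[0];bb=e+f*s[1];print(k,((a+bb)/2).round(4),(a-bb).round(4))
E
python3 meas.py
```

```text
top agar centre px [310.  191.2] [0.5415 0.1086] area diam mm
top tick [nan nan] [nan nan]
top green [305.2 185.3] [0.5526 0.1179]
top black [325.8 194.9] [0.5342 0.0781]
top cream [307.4 208.9] [0.5068 0.1132]
top blue [381.1 205.5] [ 0.5157 -0.0304]
top grey [377.9 236.1] [ 0.4561 -0.0237]
scene agar centre px [321.2 207.2] [0.5326 0.1074] area diam mm
scene tick [307.4 217. ] [0.5358 0.1517]
scene green [309.2 205.2] [0.5549 0.1186]
scene black [327.6 198.8] [0.5364 0.0784]
scene cream [329.  212.1] [0.5097 0.1137]
scene blue [360.5 183.8] [ 0.5162 -0.0272]
scene grey [382.8 193.7] [ 0.4578 -0.0225]
 ** On entry to DLASCL parameter number  4 had an illegal value
 ** On entry to DLASCL parameter number  4 had an illegal value
 ** On entry to DLASCL parameter number  4 had an illegal value
 ** On entry to DLASCL parameter number  4 had an illegal value
 ** On entry to DLASCL parameter number  5 had an illegal value
 ** On entry to DLASCL parameter number  4 had an illegal valuemeas.py:4: RuntimeWarning: invalid value encountered in divide
  return np.array([(w*X).sum(),(w*Y).sum()])/w.sum()
Traceback (most recent call last):
  File "meas.py", line 23, in <module>
    s=np.linalg.lstsq(np.c_[d,-f],e-c,rcond=None)[0];a=c+d*s[0];bb=e+f*s[1];print(k,((a+bb)/2).round(4),(a-bb).round(4))
      ~~~~~~~~~~~~~~~^^^^^^^^^^^^^^^^^^^^^^^^^^^^
numpy.linalg.LinAlgError: SVD did not converge in Linear Least Squares
```

The two views agree to within 2–3 mm. The spot spacings come out at 44–46 mm and the key spacing at about 60 mm, both as expected. Averages: green (.5537,.1182), black (.5353,.0783), cream (.508,.1135), blue (.516,-.029). I'll go above the blue key with the gripper shut.

```bash
cat > go.py <<'E'
import sys
from h import *
from scipy.spatial.transform import Rotation as Ro
o=ctrl.get_obs();q=o["eef_rot"];R=Ro.from_quat([q[1],q[2],q[3],q[0]]).as_matrix()
t=np.array([float(a) for a in sys.argv[1:4]]); t[2]+=.173
print("tool offset mm",((R.T@(t-o["eef_pos"]))*1000).round(1),"pos",o["eef_pos"].round(4),"toolz",R[:,2].round(4),"toolx",R[:,0].round(3),"F",o["wrist_force"].round(2),"t",o["time_s"],"open",o["opening"])
E
python3 go.py .516 -.029 .10
```

```text
tool offset mm [ 459.1 -337.7  131.7] pos [ 0.2349 -0.5248  0.4047] toolz [-0.  0. -1.] toolx [ 0.913  0.409 -0.   ] F [ 0.03 -0.14 -0.1 ] t 1.5 open 0.9994079819811964
```

```bash
python3 -m handwheel '[{"offset":[46,-34,0],"spin":0,"grip":0}]' --help 2>&1 | head -5 >/dev/null; python3 -c "
from h import *;o=ctrl.get_obs();print(o['time_s'],o['eef_pos'])"
```

```text
1.5 [ 0.23490082 -0.52484     0.40469011]
```

That stray call had offsets in mm instead of metres and an extra flag. It was a mistake, but nothing moved. From here every move is in metres.

```bash
python3 -m handwheel '[{"offset":[0.046,-0.034,0],"spin":0,"grip":0},{"offset":[0.092,-0.068,0],"spin":0,"grip":0},{"offset":[0.138,-0.101,0],"spin":0,"grip":0},{"offset":[0.184,-0.135,0],"spin":0,"grip":0},{"offset":[0.230,-0.169,0],"spin":0,"grip":0},{"offset":[0.276,-0.203,0],"spin":0,"grip":0},{"offset":[0.322,-0.236,0],"spin":0,"grip":0},{"offset":[0.368,-0.270,0],"spin":0,"grip":0},{"offset":[0.414,-0.304,0],"spin":0,"grip":0},{"offset":[0.459,-0.338,0],"spin":0,"grip":0},{"offset":[0.459,-0.338,0.04],"spin":0,"grip":0},{"offset":[0.459,-0.338,0.08],"spin":0,"grip":0},{"offset":[0.459,-0.338,0.12],"spin":0,"grip":0},{"offset":[0.459,-0.338,0.12],"spin":0,"grip":0},{"offset":[0.459,-0.338,0.12],"spin":0,"grip":0},{"offset":[0.459,-0.338,0.12],"spin":0,"grip":0}]'; python3 go.py .516 -.029 .066
python3 - <<'E'
from h import *
for n in("top","scene"):
    p=cams.camera(n);o=ctrl.get_obs();t=o["eef_pos"]-[0,0,.173]
    c=p["color"][:,:,::-1].copy();u=proj(p,t);print(n,u)
    a=c[130:290,250:450];a=cv2.resize(a,None,fx=3.5,fy=3.5);u=(u-[250,130])*3.5
    cv2.drawMarker(a,tuple(int(x) for x in u),(0,0,255),0,12);cv2.imwrite(f"pics/{n}1.png",a)
E
```

```text
time_s: 3.5
eef_pos: [0.5167, -0.0292, 0.2869]
eef_rot: [0.001, 0.978, 0.209, 0.002]
wrist_force: [0.5, 0.9, 0.5]
opening: 0.0
tool offset mm [-0.7 -0.6 47.9] pos [ 0.5167 -0.0292  0.2869] toolz [ 0.0036 -0.0011 -1.    ] toolx [0.913 0.408 0.003] F [0.48 0.88 0.54] t 3.5 open 0.0004870426836707654
top [383.82031965 202.48892106]
scene [362.64826468 165.17278051]
```

View pics/scene1.png

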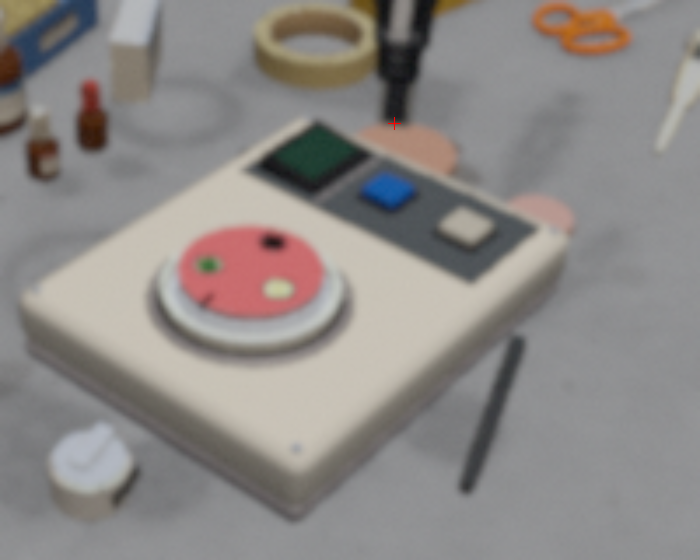

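View pics/top1.png

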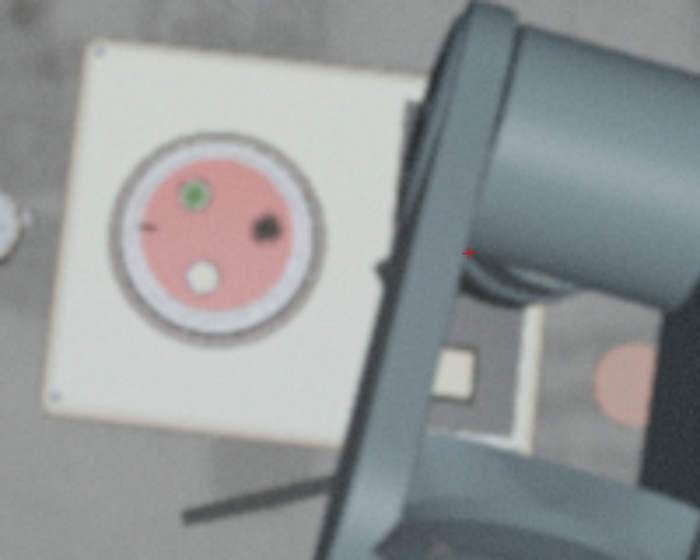

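The projected fingertip (red) sits on the drawn tip in the scene view. The tip is at z≈0.114 over the blue key, so I'll descend.

```bash
python3 -m handwheel '[{"offset":[-0.001,-0.001,0.02],"spin":0,"grip":0},{"offset":[-0.001,-0.001,0.04],"spin":0,"grip":0},{"offset":[-0.001,-0.001,0.046],"spin":0,"grip":0},{"offset":[-0.001,-0.001,0.049],"spin":0,"grip":0},{"offset":[-0.001,-0.001,0.051],"spin":0,"grip":0},{"offset":[-0.001,-0.001,0.051],"spin":0,"grip":0},{"offset":[-0.001,-0.001,0.051],"spin":0,"grip":0}]'; python3 go.py .516 -.029 .062
```

```text
time_s: 4.47
eef_pos: [0.5147, -0.0283, 0.2344]
eef_rot: [0.0, 0.978, 0.209, 0.0]
wrist_force: [-3.7, 0.4, 6.2]
opening: -0.0
tool offset mm [ 0.9  1.1 -0.6] pos [ 0.5147 -0.0283  0.2344] toolz [ 7.e-04 -3.e-04 -1.e+00] toolx [0.913 0.409 0.001] F [-3.7   0.4   6.18] t 4.475 open -0.0003700492841764774
```

```bash
python3 -m handwheel '[{"offset":[0,0,0],"spin":0,"grip":0},{"offset":[0,0,0],"spin":0,"grip":0}]'; python3 - <<'E'
from h import *
p=cams.camera("scene");o=ctrl.get_obs();print(o["eef_pos"],o["wrist_force"])
cv2.imwrite("pics/s2.png",cv2.resize(p["color"][130:230,320:420,::-1],None,fx=6,fy=6))
E
```

```text
time_s: 4.72
eef_pos: [0.5147, -0.0284, 0.2344]
eef_rot: [0.0, 0.978, 0.209, 0.0]
wrist_force: [-3.3, 1.3, 7.4]
opening: 0.001
[ 0.51471084 -0.02838084  0.23444913] [-3.13198108  0.76394076  6.16927435]
```

View pics/s2.png

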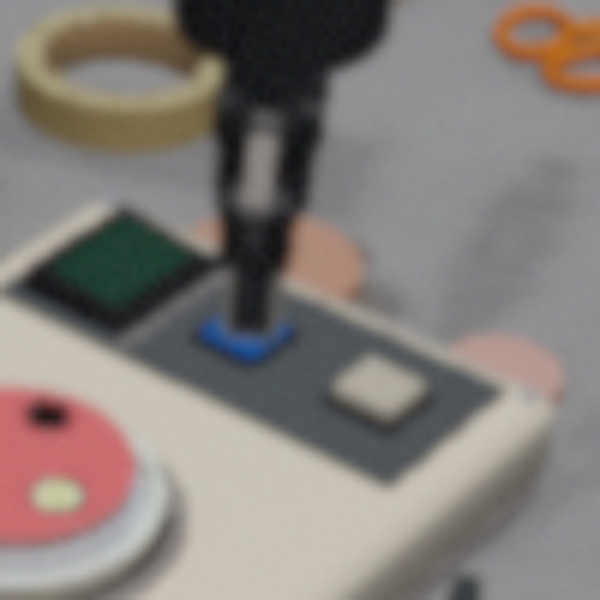

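The key is fully down: the tip is at 0.0614 with 6–7 N, more than the 3.6 N full-travel force. That also confirms the fingertip length. Next is green.

```bash
python3 go.py .5537 .1182 .095;  python3 -m handwheel '[{"offset":[0,0,-0.02],"spin":0,"grip":0},{"offset":[0,0,-0.045],"spin":0,"grip":0},{"offset":[0.03,-0.038,-0.045],"spin":0,"grip":0},{"offset":[0.062,-0.078,-0.045],"spin":0,"grip":0},{"offset":[0.0953,-0.118,-0.045],"spin":0,"grip":0},{"offset":[0.0953,-0.118,-0.045],"spin":0,"grip":0},{"offset":[0.0953,-0.118,-0.035],"spin":0,"grip":0},{"offset":[0.0953,-0.118,-0.035],"spin":0,"grip":0},{"offset":[0.0953,-0.118,-0.035],"spin":0,"grip":0}]'; python3 go.py .5537 .1182 .078
python3 - <<'E'
from h import *
p=cams.camera("scene");o=ctrl.get_obs();t=o["eef_pos"]-[0,0,.173];u=proj(p,t)
a=cv2.resize(p["color"][150:250,270:400,::-1],None,fx=6,fy=6);u=(u-[270,150])*6
cv2.drawMarker(a,tuple(int(x) for x in u),(0,0,255),0,12)
cv2.imwrite("pics/s3.png",a)
E
```

```text
tool offset mm [  95.5 -117.8  -33.6] pos [ 0.5147 -0.0284  0.2344] toolz [ 8.e-04 -3.e-04 -1.e+00] toolx [0.913 0.409 0.001] F [-3.13  0.76  6.17] t 4.775 open -0.0013250803990941466
time_s: 5.9
eef_pos: [0.5532, 0.1173, 0.2684]
eef_rot: [-0.0, 0.978, 0.208, -0.0]
wrist_force: [0.4, 0.4, 0.2]
opening: 0.003
tool offset mm [ 0.9 -0.6 17.4] pos [0.5532 0.1173 0.2684] toolz [-5.e-04 -1.e-04 -1.e+00] toolx [ 0.913  0.407 -0.   ] F [0.37 0.38 0.2 ] t 5.9 open 0.0028403333636019
```

View pics/s3.png

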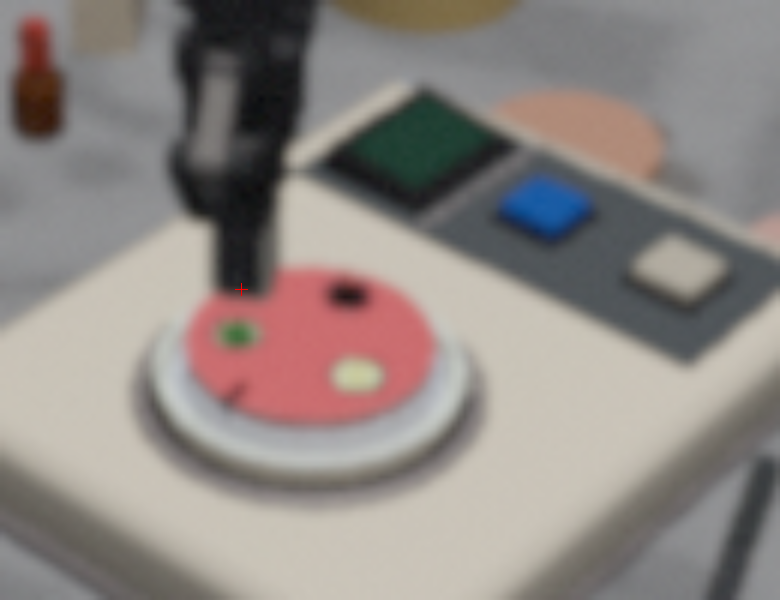

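The blue key is back up and the tip hovers about 17 mm above the green spot. I'll press lightly, about 3 mm.

```bash
python3 -m handwheel '[{"offset":[0.001,-0.0005,0.01],"spin":0,"grip":0},{"offset":[0.001,-0.0005,0.015],"spin":0,"grip":0},{"offset":[0.001,-0.0005,0.017],"spin":0,"grip":0},{"offset":[0.001,-0.0005,0.018],"spin":0,"grip":0},{"offset":[0.001,-0.0005,0.019],"spin":0,"grip":0},{"offset":[0.001,-0.0005,0.020],"spin":0,"grip":0},{"offset":[0.001,-0.0005,0.020],"spin":0,"grip":0}]'; python3 go.py .5537 .1182 .078
```

```text
time_s: 6.82
eef_pos: [0.554, 0.1192, 0.2489]
eef_rot: [0.0, 0.978, 0.209, 0.0]
wrist_force: [-2.2, -0.6, 2.3]
opening: 0.003
tool offset mm [-0.7  0.8 -2.1] pos [0.554  0.1192 0.2489] toolz [ 2.e-04  0.e+00 -1.e+00] toolx [0.913 0.409 0.   ] F [-2.19 -0.56  2.35] t 6.825 open 0.002866586916220735
```

```bash
python3 -m handwheel '[{"offset":[0,0,0.001],"spin":0,"grip":0},{"offset":[0,0,0.0017],"spin":0,"grip":0},{"offset":[0,0,0.0017],"spin":0,"grip":0},{"offset":[0,0,0.0017],"spin":0,"grip":0}]'; python3 go.py .5537 .1182 .078
```

```text
time_s: 7.32
eef_pos: [0.554, 0.1192, 0.2471]
eef_rot: [-0.0, 0.978, 0.209, 0.0]
wrist_force: [-1.7, -0.1, 4.0]
opening: 0.002
tool offset mm [-0.7  0.8 -3.9] pos [0.554  0.1192 0.2471] toolz [ 2.e-04  1.e-04 -1.e+00] toolx [0.913 0.408 0.   ] F [-1.73 -0.15  4.04] t 7.325 open 0.0021525215607332234
```

The stage is 3.9 mm down at 4.0 N, which matches the spring, and the tip is within 1–2 mm of green. I'll lift and look before black.

```bash
python3 -m handwheel '[{"offset":[0,0,-0.008],"spin":0,"grip":0},{"offset":[0,0,-0.022],"spin":0,"grip":0},{"offset":[0,0,-0.022],"spin":0,"grip":0},{"offset":[0,0,-0.022],"spin":0,"grip":0}]'; python3 - <<'E'
from h import *
p=cams.camera("scene")
for t in("spot_green","spot_black","spot_cream"): print(t,[(np.round(r["uv"],1),round(r["confidence"],2)) for r in landmark_of(p,t)[:1]])
cv2.imwrite("pics/s4.png",cv2.resize(p["color"][150:250,270:400,::-1],None,fx=6,fy=6))
E
python3 go.py .5353 .0783 .092
```

```text
time_s: 7.82
eef_pos: [0.5539, 0.1192, 0.2691]
eef_rot: [0.0, 0.978, 0.209, 0.0]
wrist_force: [-0.1, -0.1, 0.7]
opening: -0.003
spot_green [(array([309.8, 205.9]), 0.71)]
spot_black [(array([326.4, 198.9]), 0.7)]
spot_cream [(array([329.2, 214. ]), 0.68)]
tool offset mm [-33.5  29.8   3.6] pos [0.5538 0.1192 0.2686] toolz [-8.e-04  0.e+00 -1.e+00] toolx [ 0.913  0.408 -0.001] F [ 0.94  0.54 -0.83] t 8.025 open 2.9089110873759854e-07
```

View pics/s4.png

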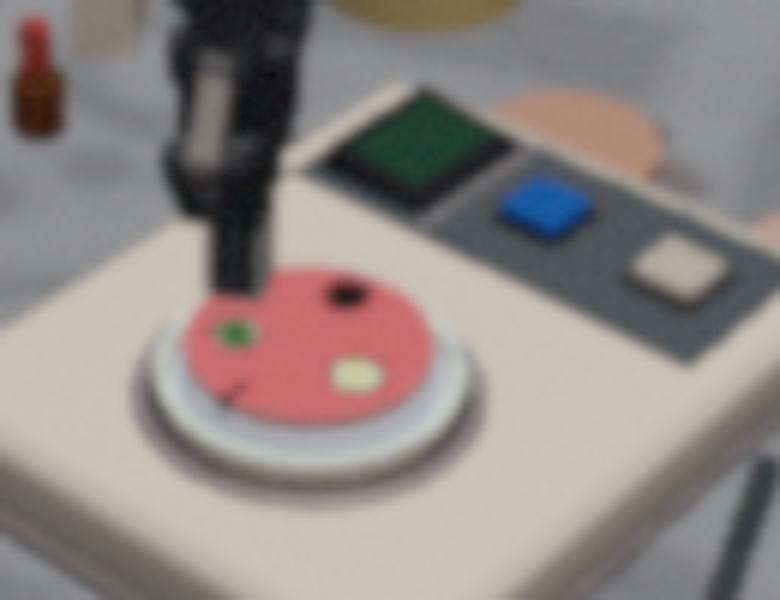

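The dish has not moved (green at about (309,205), black at (328,199)). Next is black.

```bash
python3 -m handwheel '[{"offset":[-0.017,0.015,0],"spin":0,"grip":0},{"offset":[-0.0335,0.0298,0],"spin":0,"grip":0},{"offset":[-0.0335,0.0298,0],"spin":0,"grip":0},{"offset":[-0.0335,0.0298,0.010],"spin":0,"grip":0},{"offset":[-0.0335,0.0298,0.015],"spin":0,"grip":0},{"offset":[-0.0335,0.0298,0.017],"spin":0,"grip":0},{"offset":[-0.0335,0.0298,0.018],"spin":0,"grip":0},{"offset":[-0.0335,0.0298,0.019],"spin":0,"grip":0},{"offset":[-0.0335,0.0298,0.020],"spin":0,"grip":0},{"offset":[-0.0335,0.0298,0.021],"spin":0,"grip":0},{"offset":[-0.0335,0.0298,0.021],"spin":0,"grip":0},{"offset":[-0.0335,0.0298,0.021],"spin":0,"grip":0}]'; python3 go.py .5353 .0783 .078
```

```text
time_s: 9.52
eef_pos: [0.5357, 0.0783, 0.2482]
eef_rot: [-0.0, 0.978, 0.209, 0.0]
wrist_force: [-1.7, 2.2, 4.3]
opening: 0.006
tool offset mm [-0.4 -0.1 -2.8] pos [0.5357 0.0783 0.2482] toolz [ 5.e-04  2.e-04 -1.e+00] toolx [0.913 0.408 0.001] F [-1.68  2.17  4.33] t 9.525 open 0.005541078598567564
```

```bash
python3 -m handwheel '[{"offset":[0,0,0.0008],"spin":0,"grip":0},{"offset":[0,0,0.0008],"spin":0,"grip":0},{"offset":[0,0,0.0008],"spin":0,"grip":0}]'; python3 go.py .5353 .0783 .078; python3 -m handwheel '[{"offset":[0,0,-0.008],"spin":0,"grip":0},{"offset":[0,0,-0.022],"spin":0,"grip":0},{"offset":[0,0,-0.022],"spin":0,"grip":0},{"offset":[0,0,-0.022],"spin":0,"grip":0}]';python3 - <<'E'
from h import *
p=cams.camera("scene")
cv2.imwrite("pics/s5.png",cv2.resize(p["color"][150:250,270:400,::-1],None,fx=6,fy=6))
E
python3 go.py .508 .1135 .092
```

```text
time_s: 9.9
eef_pos: [0.5357, 0.0783, 0.2473]
eef_rot: [0.0, 0.978, 0.209, 0.0]
wrist_force: [0.1, 2.3, 4.1]
opening: 0.0
tool offset mm [-0.4 -0.1 -3.7] pos [0.5357 0.0783 0.2473] toolz [ 5.e-04  1.e-04 -1.e+00] toolx [0.913 0.408 0.   ] F [0.08 2.33 4.08] t 9.9 open 0.0004517829852976283
time_s: 10.4
eef_pos: [0.5355, 0.0782, 0.2693]
eef_rot: [0.0, 0.978, 0.209, 0.0]
wrist_force: [0.4, 1.3, 0.2]
opening: -0.002
tool offset mm [-10.6 -43.4   4. ] pos [0.5354 0.0782 0.269 ] toolz [-4.e-04 -1.e-04 -1.e+00] toolx [ 0.913  0.408 -0.   ] F [-0.28  0.13 -0.05] t 10.45 open 0.0036856929493793707
```

View pics/s5.png

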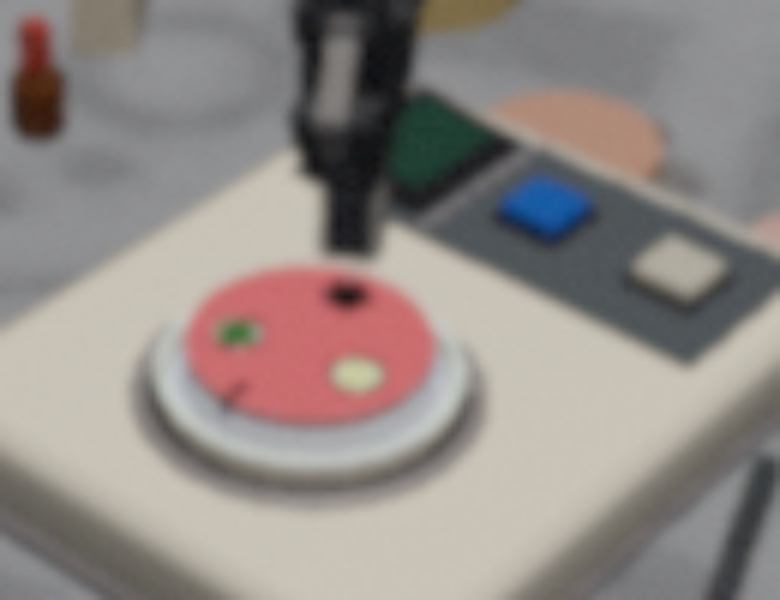

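Black was pressed 3.7 mm at 4.1 N. The dish is back up and still in place, so cream is next.

```bash
python3 -m handwheel '[{"offset":[-0.0055,-0.022,0],"spin":0,"grip":0},{"offset":[-0.0106,-0.0434,0],"spin":0,"grip":0},{"offset":[-0.0106,-0.0434,0],"spin":0,"grip":0},{"offset":[-0.0106,-0.0434,0.010],"spin":0,"grip":0},{"offset":[-0.0106,-0.0434,0.015],"spin":0,"grip":0},{"offset":[-0.0106,-0.0434,0.017],"spin":0,"grip":0},{"offset":[-0.0106,-0.0434,0.018],"spin":0,"grip":0},{"offset":[-0.0106,-0.0434,0.019],"spin":0,"grip":0},{"offset":[-0.0106,-0.0434,0.020],"spin":0,"grip":0},{"offset":[-0.0106,-0.0434,0.021],"spin":0,"grip":0},{"offset":[-0.0106,-0.0434,0.0217],"spin":0,"grip":0},{"offset":[-0.0106,-0.0434,0.0217],"spin":0,"grip":0},{"offset":[-0.0106,-0.0434,0.0217],"spin":0,"grip":0}]'; python3 go.py .508 .1135 .078
```

```text
time_s: 12.08
eef_pos: [0.5082, 0.1135, 0.2476]
eef_rot: [0.0, 0.978, 0.209, 0.0]
wrist_force: [-1.6, -2.0, 3.4]
opening: 0.003
tool offset mm [-0.2 -0.1 -3.4] pos [0.5082 0.1135 0.2476] toolz [ 3.e-04 -2.e-04 -1.e+00] toolx [0.913 0.409 0.   ] F [-1.63 -1.97  3.4 ] t 12.075 open 0.0029097963763671897
```

Cream is 3.4 mm down at 3.4 N. I'll lift well clear and move aside to the right and up to check the final state.

```bash
python3 -m handwheel '[{"offset":[0,0,-0.008],"spin":0,"grip":0},{"offset":[0,0,-0.04],"spin":0,"grip":0},{"offset":[0,0,-0.09],"spin":0,"grip":0},{"offset":[0,0,-0.14],"spin":0,"grip":0},{"offset":[-0.045,0.04,-0.14],"spin":0,"grip":0},{"offset":[-0.09,0.08,-0.14],"spin":0,"grip":0},{"offset":[-0.135,0.12,-0.14],"spin":0,"grip":0},{"offset":[-0.18,0.16,-0.14],"spin":0,"grip":0},{"offset":[-0.225,0.20,-0.14],"spin":0,"grip":0},{"offset":[-0.27,0.24,-0.14],"spin":0,"grip":0},{"offset":[-0.27,0.24,-0.14],"spin":0,"grip":0},{"offset":[-0.27,0.24,-0.14],"spin":0,"grip":0},{"offset":[-0.27,0.24,-0.14],"spin":0,"grip":0}]'; sed -i 's/tick=(287,297,191,199),//;s/tick=(304,313,211,219),//' meas.py; python3 meas.py; python3 - <<'E'
from h import *
for n in("top","scene"):
    p=cams.camera(n);cv2.imwrite(f"pics/{n}6.png",p["color"][:,:,::-1])
    for t in("petri_a","marker_black","tally_counter"):print(n,t,[(np.round(r["uv"],1),round(r["confidence"],2)) for r in landmark_of(p,t)[:2]])
print(ctrl.get_obs()["time_s"])
E
```

```text
time_s: 13.7
eef_pos: [0.3603, -0.2145, 0.3874]
eef_rot: [-0.0, 0.978, 0.21, 0.0]
wrist_force: [-0.1, -0.9, -0.7]
opening: -0.003
top agar centre px [309.5 191. ] [0.5419 0.1096] area diam mm
top green [305.3 185.2] [0.553  0.1177]
top black [325.9 194.8] [0.5345 0.0778]
top cream [307.5 208.8] [0.5071 0.1132]
top blue [381.1 205.5] [ 0.5157 -0.0304]
top grey [377.9 236. ] [ 0.4561 -0.0237]
scene agar centre px [321.1 207. ] [0.5331 0.1072] area diam mm
scene green [309.  205.1] [0.5556 0.1183]
scene black [327.4 198.8] [0.5367 0.0783]
scene cream [328.9 212.1] [0.5099 0.1139]
scene blue [360.6 183.8] [ 0.5162 -0.0272]
scene grey [382.7 193.7] [ 0.4578 -0.0224]
green [0.5541 0.1183 0.0784] [-0.0022 -0.0013 -0.0003]
black [0.5354 0.0783 0.0783] [-0.0019 -0.001  -0.0002]
cream [0.5083 0.1138 0.0785] [-0.0024 -0.0013 -0.0002]
blue [ 0.5167 -0.0303  0.0629] [-0.0016 -0.0008 -0.0001]
grey [ 0.4571 -0.0233  0.0646] [-0.0019 -0.0008  0.    ]
top petri_a [(array([428.6, 240.7]), 0.77), (array([435.2, 183.7]), 0.65)]
top marker_black [(array([336.2, 268.7]), 0.76)]
top tally_counter [(array([247.8, 197.4]), 0.85)]
scene petri_a [(array([361.2, 177.7]), 0.73), (array([403.4, 196.1]), 0.54)]
scene marker_black [(array([390.4, 249.2]), 0.8)]
scene tally_counter [(array([276.4, 272.8]), 0.97), (array([365.6, 175.7]), 0.46)]
14.2
```

View pics/top6.png

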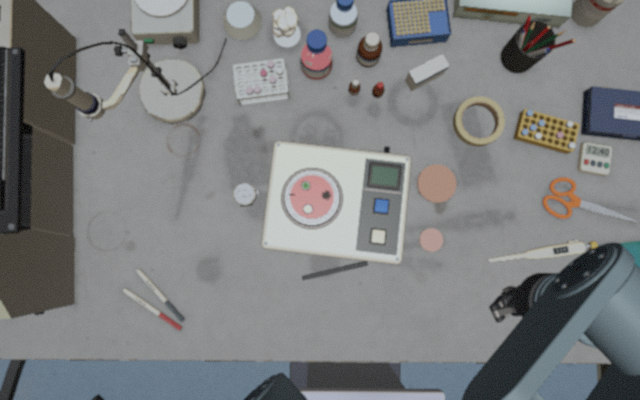

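View pics/scene6.png

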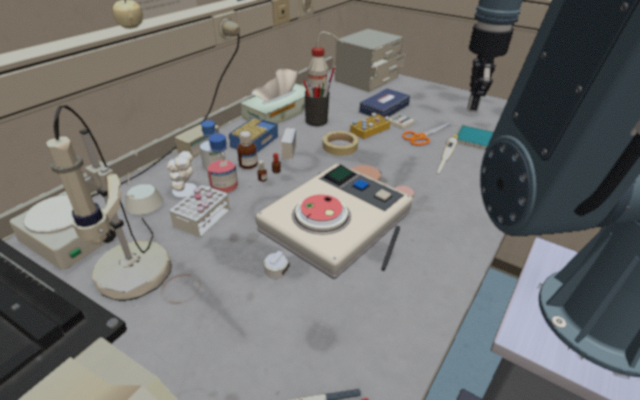

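The dish is in place at z≈0.078 (stage up) and both keys are up. The marker, tally counter and both spare dishes are unmoved, and the arm is clear.

```bash
python3 -c "
from bench import ctrl
print(ctrl.hand_in())"
```

```text
the job is handed in; nothing more can be done
None
```

I zeroed the count with the blue key, touched green, black and cream in that order, and handed the job in. The hand-in reported no verdict.

| Press | Depth | Force |
|---|---|---|
| Blue key | bottomed out, tip about 3.6 mm down | 6–7 N |
| Green | 3.9 mm | 4.0 N |
| Black | 3.7 mm | 4.1 N |
| Cream | 3.4 mm | 3.4 N |

Depths come from the measured tool height. I lifted the finger well clear after each touch. Pictures showed the dish back up and in place after green and after black, and again at the end after cream.

**Last checks:**
- The three spots are within 1 mm of where they started, at about 78 mm height, so the stage is up.
- The blue and grey keys are at their starting pixels, so both are up.
- The marker, tally counter and both spare dishes show no visible shift.
- The arm stands clear of everything, and the last camera check was at 14.2 s of the 54 s allowed.

**What disagreed or went wrong:**
- The two cameras differ by about 2–3 mm, so I used their average.
- The network's points for the blue key and the tick were several pixels off, so I took the key and spot positions from colour centroids. My colour measurement of the tick failed in the top view, so I took its place, and so the clockwise order, from the picture.
- At the final check, the network's top scene-view match for petri_a landed on the blue key. The pictures themselves show both spare dishes unmoved.
- One mistyped handwheel call, with offsets in mm instead of metres and an extra flag, moved nothing.

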